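# Find the loose bolt on the dry bath and hold its cap open

## Robot

A 7-joint arm with a two-finger parallel gripper is mounted at the origin on the work surface. World frame = base frame: x ahead of the robot, y to its left, z up, the work surface at z = 0. Lengths are in mm, angles in rad, forces in N, time in s.
With the tool pointing down it reaches from about 400 to 900 mm from the base axis. Payload 5.6 kg.
Tool frame: the origin (TCP) lies midway between the tips of the shut fingers; the grasp point (between the pads) lies 19 mm behind it; x points along the fingers, y is the direction in which the jaws open and shut, and the axes are right-handed (so a half turn about x gives the same grasp; the last joint's range is limited). The gripper opens to 92 mm and grips with 3 to 60 N. Pads are 20 mm wide; open, the fingers measure 128 mm over their backs; the gripper's body (75 mm by 189 mm) begins 69 mm behind the grasp point.
Start: joints at [1.172, 0.468, -0.012, 1.603, 0.006, 1.071, -0.056], TCP at [226.38, -609.313, 194.392] pointing down, gripper open.
Joint ranges: [-2.53, 2.53], [-0.31, 2.02], [-1.57, 1.55], [0.28, 2.44], [-1.29, 4.43], [0.15, 1.84], [-2.92, 2.92]. Speed limits (rad/s): [2.57, 2.57, 3.14, 3.14, 3.14, 3.14, 3.14].

## Interface

Orientations are given as a rotation vector (axis times angle).
In Python, from cell import robot, grip, kin, viewer gives the robot as it stands. Calls block until the motion is done:
- robot.movep(position, orientation): joint-space move of the TCP to a pose.
- robot.servo_line(position, feed=150, rotation=None): straight line of the TCP; rotation=None keeps the orientation; feed is the mean speed in mm/s.
- robot.goto_joints(angles): joint-space move.
- grip(opening, newtons=None): opening from 0.0 (shut) to 1.0 (fully open); newtons is the grip in N (None keeps the last); returns when the fingers have stopped.
- robot.hold(seconds).
- kin.ik(position, orientation): joint angles nearest the present ones, or None.
- robot.observe(): the state.
- viewer.read_camera(name): name is "scene" or "top"; returns the picture (480x640x3 uint8, red, green, blue); there is no depth.
- viewer.camera_info(name): a dict with "camera_matrix" (3x3 intrinsics, pixels), "R" (3x3) and "t" (3): a world point X has camera coordinates R X + t. Camera axes: x right, y down, z forward; pixel columns grow to the right and rows downward; lengths in mm; the calibration is good to about 2 mm. A picture is of the moment at which its call begins. camera_info takes no time and is no camera call.
A pose or a line that the arm cannot do raises robot.IKError and nothing moves.
- robot.job_done(): hands the job in, once; it reports no verdict.
Trained networks look in the newest picture that a camera, given by its name, has taken for a name from the list of things; names that differ only in an ending like _2 or _b are one class to them, and where a whole thing is asked for, a point or a joint stands for the part that bears it (a point fixed in the world has none). Each returns a list of dicts, best first, with "confidence" (0 to 1); they miss things now and then, are a little off and sometimes report something else, mostly with a low value. They report only what shows in the picture. A call takes as long as a camera call.
- viewer.silhouettes(name, camera): "mask" (480x640 bool, what is visible of it).
- viewer.pinpoint(name, camera): "at" ([x, y, z] in mm, in the coordinates of the camera as it stood for that picture, good to about 4 mm: a listed point, or the origin of a listed thing).
The state is a dict: "t": time; "joints": joint angles; "joint_velocities": joint speeds; "joint_torque": joint torques, N m; "tcp_pos": TCP position; "tcp_rot": TCP orientation; "contact_force": force on the tool from outside, world axes, zero at the start; "wrist_torque": the same for the moment, N m; "grip_width": opening from 0.0 (shut) to 1.0 (fully open).
Only numpy, scipy, OpenCV 4.12 (cv2) and the standard library are available. Lean on these libraries where they do the work, as an engineer would, in place of code of your own. Each camera call takes 0.05 s, during which the arm holds its last target. There are 200 camera calls.

## Task

One of the three thumb bolts on the lab's dry bath has worked loose: tap down on the bolts with the gripper to find the one that gives. Then lift the cap which that bolt sits on to about 45 degrees, so that a colleague across the bench can inspect the seal, and finish still holding it open and steady; do not let go. Leave the two tight caps shut and do not disturb the other things on the bench.

Things in the scene. Friction and masses are not known exactly. Their poses are not given: they have to be found in the camera images.
- bath: dry bath: white housing 190 mm deep (x), three identical black blocks in a row along y, 100 mm apart, tops 80 mm above the bench; a control end 75 mm high beyond the left one. Origin on the bench, under the middle block's centre; x points level, roughly away from the robot, from the caps' hinges to their bolts; y along the row, to the left; z up.
- bolt_left (a point): fixed point on the dry bath (does not follow the bolt): centre of the top face of the left (+y) thumb bolt's head with its cap shut, 120 mm above the bench. x and y axes as the dry bath's. That cap's hinge line is parallel to y, 85 mm back (-x) and 37 mm below this point. Any one of the three bolts may be the loose one; they look alike.
- bolt_middle (a point): fixed point on the dry bath (does not follow the bolt): centre of the top face of the middle thumb bolt's head with its cap shut, 120 mm above the bench. x and y axes as the dry bath's. That cap's hinge line is parallel to y, 85 mm back (-x) and 37 mm below this point. Any one of the three bolts may be the loose one; they look alike.
- bolt_right (a point): fixed point on the dry bath (does not follow the bolt): centre of the top face of the right (-y) thumb bolt's head with its cap shut, 120 mm above the bench. x and y axes as the dry bath's. That cap's hinge line is parallel to y, 85 mm back (-x) and 37 mm below this point. Any one of the three bolts may be the loose one; they look alike.
- bath_cap (a point): fixed point: centre of the middle block's cap's top face while shut, 86 mm above the bench. Each block's cap is an aluminium plate 122 (x) by 80 mm, 6 mm thick, hinged along its edge nearest the robot. On it stands one steel thumb bolt, in line with this point, 24 mm further along x: round head 22 mm across, 24 mm tall, on a neck 12 mm across; 10 mm gap between cap and head.
- loose_bolt (a joint): how far the loose bolt, wherever it is, is pushed down into its cap, in m: 0 at rest, 0.006 fully down. It springs back; it starts to give at about 1 N and is fully down at 2.5 N. A tight bolt does not give at all.
- loose_cap (a joint): opening angle of the cap that carries the loose bolt, in rad: 0 shut, growing as its bolt end rises and swings back toward the robot about the hinge; stop at 1.35. Cap and bolt weigh 0.14 to 0.27 kg, swing freely and fall shut when let go. The bolt serves as handle; its round head can turn between fingers that close along the hinge's direction.
- tight_cap_1 (a joint): opening angle of one of the two other caps, in rad: 0 shut. Its bolt is tight: it takes about 7 N at the bolt to force it up, and this must not happen.
- tight_cap_2 (a joint): the same for the remaining cap.
- jar_mid (a point): bystander, not to be disturbed: small screw-lid jar, 48 mm across, 60 mm tall, standing on the robot's side of the dry bath; point at its centre, half-way up
- beaker_mid (a point): bystander, not to be disturbed: glass beaker, 60 mm across, 75 mm tall, standing on the robot's side of the dry bath; point at its centre, half-way up
- bottle_mid (a point): bystander, not to be disturbed: amber bottle, 52 mm across, 110 mm tall, standing beyond the dry bath; point at its centre, half-way up
- tube_rack_mid (a point): bystander, not to be disturbed: black rack of small tubes, 103 x 148 mm, 66 mm tall with the tubes, on the left of the bench; point at its centre, half-way up
- tip_box_mid (a point): bystander, not to be disturbed: pipette tip box with a clear lid, 85 x 122 mm, 73 mm tall, on the right of the bench; point at its centre, half-way up
- dish_mid (a point): bystander, not to be disturbed: flat round dish, 94 mm across, 18 mm tall, on the right of the bench; point at its centre, half-way up

How it is judged:
By the outcome, as a careful person would: the job done as asked, in the order asked, and still so for the second after the job is handed in, while the arm keeps its last pose, push and grip.
It also fails if it takes over 45 s, if anything falls off the work surface, if the arm or the gripper's body presses on something with over 40 N, if the wrist force passes 120 N, or if a joint passes its speed limit or range.

## Working session

There is one attempt and no reset: what is moved stays moved. The work goes in short steps, each a Python script; the robot and the scene stay as the last script left them, time stands still between calls to the robot, and variables do not carry over. Pictures are saved under pics/ and viewed, about 8 in all and at most 12, crops included, and the job is handed in when it is done.

```bash
mkdir -p pics; ls
cat > h.py <<'E'
import numpy as np, cv2
from cell import robot, grip, kin, viewer
def world(cam,p):
    i=viewer.camera_info(cam); return np.array(i["R"]).T@(np.array(p)-np.array(i["t"]))
def proj(cam,X):
    i=viewer.camera_info(cam); c=np.array(i["R"])@np.array(X)+np.array(i["t"]); u=np.array(i["camera_matrix"])@c; return u[:2]/u[2]
E
python3 - <<'E'
from h import *
np.set_printoptions(precision=1,suppress=True)
for c in ["top","scene"]:
    im=viewer.read_camera(c); cv2.imwrite(f"pics/{c}0.png",im[:,:,::-1])
    i=viewer.camera_info(c); print(c,"campos",-np.array(i["R"]).T@i["t"])
    for n in ["bath","bolt_left","bolt_middle","bolt_right","bath_cap","jar_mid","beaker_mid","bottle_mid","tube_rack_mid","tip_box_mid","dish_mid"]:
        for d in viewer.pinpoint(n,c)[:2]: print(n,round(d["confidence"],2),world(c,d["at"]),proj(c,world(c,d["at"])))
o=robot.observe();print(o)
E
```

```text
pics
top campos [ 404.5  -10.4 1668.7]
jar_mid 0.5 [389.7 123.2  28.1] [289.3 308.6]
beaker_mid 0.7 [396.4 -44.5  34.8] [349.3 306.5]
bottle_mid 0.61 [703.7 162.1  56. ] [276.1 196.2]
tube_rack_mid 0.88 [445.2 473.7  26. ] [165.6 288.1]
tube_rack_mid 0.41 [699.6 162.1  57.1] [276.1 197.5]
tip_box_mid 0.79 [ 453.9 -463.2   37. ] [499.6 286.6]
dish_mid 0.62 [ 626.8 -494.9   12.1] [506.8 226.3]
scene campos [1365.6  218.3 1379.9]
bolt_right 0.69 [587.2 -38.3 118.5] [313.4 235. ]
bath_cap 0.18 [584.9 -38.3 123. ] [313.6 233.3]
jar_mid 0.92 [388.9 123.9  33.8] [390.3 206.3]
beaker_mid 0.94 [398.  -49.9  35.6] [328.8 195.5]
beaker_mid 0.29 [389.8 123.   32.2] [389.9 206.9]
bottle_mid 0.83 [699.8 158.9  55.2] [378.6 303.6]
tube_rack_mid 0.69 [440.9 474.6  28.6] [516.6 250.9]
tip_box_mid 0.68 [ 456.8 -468.7   36.7] [181.8 180.8]
dish_mid 0.75 [ 628.9 -491.9    6.3] [152.  233.7]
{'t': 1.2, 'joints': array([ 1.2,  0.5, -0. ,  1.6,  0. ,  1.1, -0.1]), 'joint_velocities': array([-0.,  0., -0.,  0.,  0., -0.,  0.]), 'joint_torque': array([ -0. , -52. ,  -0. , -24.4,  -0.1,   0. ,   0. ]), 'tcp_pos': array([ 226.3, -609.3,  194.4]), 'tcp_rot': array([ 2. ,  0.4, -2. ]), 'contact_force': array([0.2, 0.2, 1.1]), 'wrist_torque': array([0., 0., 0.]), 'grip_width': 1.0018696233703153}
```

View pictures.

Run:
```python
import cv2,numpy as np
a=cv2.imread("pics/top0.png")[150:330,220:420];b=cv2.imread("pics/scene0.png")[150:330,230:470]
cv2.imwrite("pics/topc.png",cv2.resize(a,None,fx=3.3,fy=3.3,interpolation=2));cv2.imwrite("pics/scc.png",cv2.resize(b,None,fx=3.3,fy=3.3,interpolation=2))
```

```text
(no output)
```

View pics/topc.png

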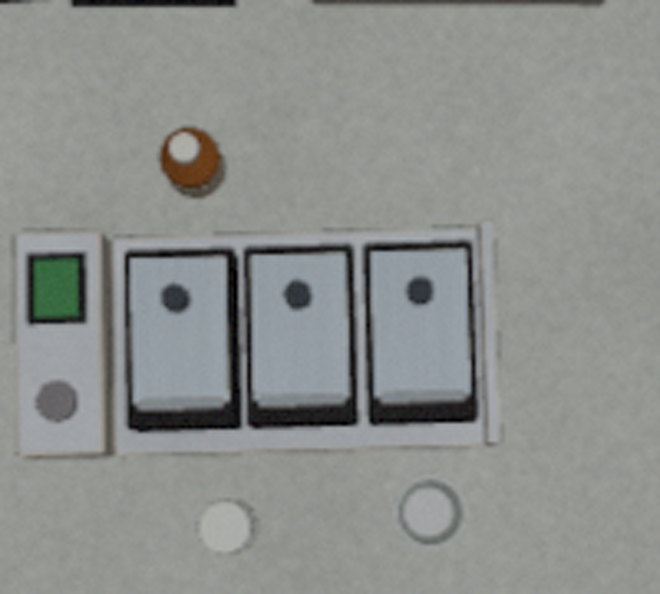

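View pics/scc.png

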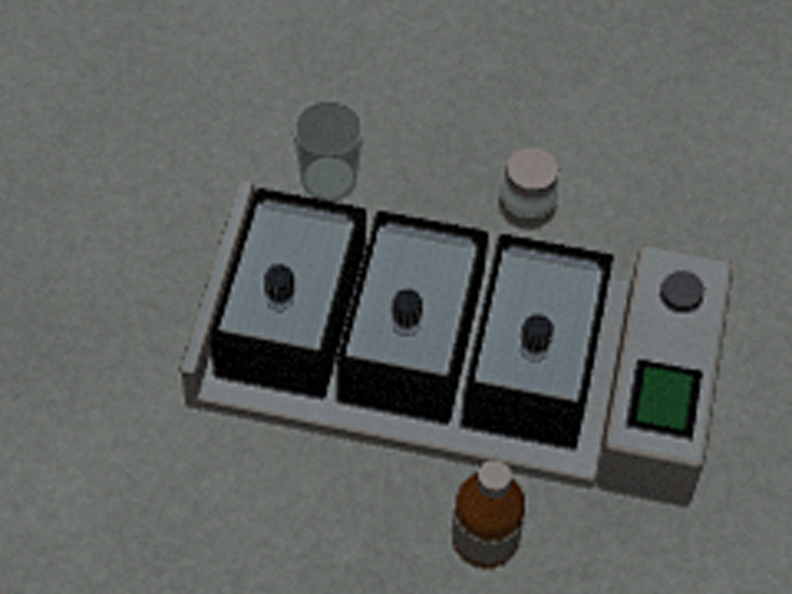

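Top view: three bolts at full-image pixels ≈(273,240), (310,239) and (347,238). Jar and beaker are on the robot side, and the bottle is beyond the left block. The scene view agrees. Next I'll localise the heads by dark blobs in both cameras.

```bash
cat > loc.py <<'E'
from h import *
np.set_printoptions(precision=1,suppress=True)
def ray(cam,uv,z):
    i=viewer.camera_info(cam);R=np.array(i["R"]);C=-R.T@i["t"]
    d=R.T@np.linalg.solve(np.array(i["camera_matrix"]),[*uv,1]); return C+d*(z-C[2])/d[2]
seeds={"top":[(273,240),(310,239),(347,238)],"scene":[(393,251),(353,243),(314,236)]}
P={}
for c in seeds:
    g=cv2.cvtColor(cv2.imread(f"pics/{c}0.png"),cv2.COLOR_BGR2GRAY).astype(float)
    for k,(u,v) in enumerate(seeds[c]):
        r=8; w=g[v-r:v+r+1,u-r:u+r+1]; bg=np.median(w); m=np.clip(bg-w-25,0,None)
        yy,xx=np.mgrid[-r:r+1,-r:r+1]; m[np.hypot(xx,yy)>7.5]=0
        uv=np.array([u+(m*xx).sum()/m.sum(),v+(m*yy).sum()/m.sum()]); P[c,k]=uv
        print(c,k,uv,"z110",ray(c,uv,110), "area",(m>0).sum())
def res(p):
    x,y,th=p; out=[]
    for k in range(3):
        s=(1-k)*100
        X=[x-s*np.sin(th),y+s*np.cos(th),109]
        for c in seeds: out+=list(proj(c,X)-P[c,k])
    return out
from scipy.optimize import least_squares
s=least_squares(res,[590,50,0]);print(s.x[:2],"yaw deg",np.degrees(s.x[2]),np.array(s.fun))
E
python3 loc.py
```

```text
top 0 [272.8 240. ] z110 [573.8 163.6 110. ] area 68
top 1 [309.8 239. ] z110 [577.   63.8 110. ] area 65
top 2 [346.8 237.8] z110 [580.8 -35.9 110. ] area 64
scene 0 [392.2 251. ] z110 [576.8 162.2 110. ] area 102
scene 1 [353.  243.3] z110 [580.1  62.7 110. ] area 98
scene 2 [314.3 235.8] z110 [583.7 -37.  110. ] area 103
[578.4  63.1] yaw deg 2.009729996151997 [ 0.3 -0.4  0.4 -0.4  0.3 -0.4  0.3 -0.3  0.4 -0.4  0.3 -0.4]
```

```bash
cat >> h.py <<'E'
from scipy.spatial.transform import Rotation as Ro
YAW=np.radians(2.01); B0=np.array([578.4,63.1,0.])
ex=np.array([np.cos(YAW),np.sin(YAW),0]); ey=np.array([-np.sin(YAW),np.cos(YAW),0]); ez=np.array([0,0,1.])
BOLT={"left":B0+100*ey,"middle":B0,"right":B0-100*ey}
def rot(tilt=0,flip=1):
    x=np.sin(tilt)*ex-np.cos(tilt)*ez; y=flip*ey
    return Ro.from_matrix(np.c_[x,y,np.cross(x,y)]).as_rotvec()
def gpose(b,th,tilt,tcpz=93.,off=np.zeros(3)):
    """TCP when cap at th, tool tilted by tilt; grasped point fixed on the head"""
    g=19; r=np.array([85.,tcpz+g-83]); c,s=np.cos(th),np.sin(th)
    p=BOLT[b]-85*ex+83*ez+(r[0]*c-r[1]*s)*ex+(r[0]*s+r[1]*c)*ez
    return p+g*(np.sin(tilt)*ex-np.cos(tilt)*ez)+off
E
python3 - <<'E'
from h import *
np.set_printoptions(precision=2,suppress=True)
o=robot.observe(); print(Ro.from_rotvec(o["tcp_rot"]).as_matrix())
for b in BOLT:
  for f in (1,-1):
    q=kin.ik(BOLT[b]+[0,0,150],rot(0,f)); print(b,f,q)
    for t,ti in ((0,0),(.8,0),(.8,.4),(.8,.8)): print("   ",t,ti,gpose(b,t,ti),kin.ik(gpose(b,t,ti),rot(ti,f)))
E
```

```text
[[-0.    0.35 -0.94]
 [-0.   -0.94 -0.35]
 [-1.    0.    0.  ]]
left 1 [ 0.35  0.64 -0.96  1.73  0.59  1.09  0.8 ]
    0 0 [574.89 163.04  93.  ] [ 0.25  0.66 -0.8   1.78  0.57  0.95  0.82]
    0.8 0 [528.34 161.4  145.18] [ 0.47  0.66 -1.13  1.84  0.68  1.09  0.68]
    0.8 0.4 [535.73 161.66 146.68] [ 0.39  0.38 -0.97  2.14  0.94  0.61  0.37]
    0.8 0.8 [541.96 161.88 150.94] None
left -1 [ 0.16  0.53 -0.66  1.74  0.38  1.   -2.18]
    0 0 [574.89 163.04  93.  ] [ 0.08  0.58 -0.56  1.79  0.38  0.89 -2.18]
    0.8 0 [528.34 161.4  145.18] [ 0.19  0.47 -0.7   1.85  0.36  0.95 -2.2 ]
    0.8 0.4 [535.73 161.66 146.68] [ 0.06  0.26 -0.57  2.16  0.7   0.49 -2.59]
    0.8 0.8 [541.96 161.88 150.94] None
middle 1 [ 0.46  0.56 -0.83  1.77  0.48  1.02  1.05]
    0 0 [578.4  63.1  93. ] [ 0.41  0.62 -0.77  1.82  0.53  0.92  1.01]
    0.8 0 [531.85  61.47 145.18] [ 0.56  0.53 -0.95  1.88  0.51  0.99  0.99]
    0.8 0.4 [539.24  61.73 146.68] [ 0.57  0.3  -0.88  2.19  0.75  0.46  0.73]
    0.8 0.8 [545.47  61.94 150.94] None
middle -1 [ 0.23  0.46 -0.51  1.79  0.27  0.96 -1.93]
    0 0 [578.4  
[... 198 characters left out ...]
  0.42 -2.29]
    0.8 0.8 [545.47  61.94 150.94] None
right 1 [ 0.57  0.53 -0.75  1.77  0.42  1.    1.26]
    0 0 [581.91 -36.84  93.  ] [ 0.54  0.6  -0.71  1.82  0.49  0.91  1.21]
    0.8 0 [535.35 -38.47 145.18] [ 0.64  0.47 -0.79  1.89  0.41  0.95  1.26]
    0.8 0.4 [542.75 -38.21 146.68] [ 0.87  0.32 -0.95  2.19  0.64  0.43  1.06]
    0.8 0.8 [548.97 -37.99 150.94] None
right -1 [ 0.27  0.43 -0.33  1.79  0.17  0.94 -1.68]
    0 0 [581.91 -36.84  93.  ] [ 0.23  0.5  -0.29  1.84  0.19  0.83 -1.69]
    0.8 0 [535.35 -38.47 145.18] [ 0.31  0.37 -0.37  1.91  0.17  0.89 -1.67]
    0.8 0.4 [542.75 -38.21 146.68] [ 0.47  0.22 -0.49  2.2   0.24  0.35 -1.73]
    0.8 0.8 [548.97 -37.99 150.94] None
```

```bash
cat > tap.py <<'E'
from h import *
import sys
def tap(b):
    robot.movep(BOLT[b]+[0,0,150],rot(0,-1)); 
    robot.servo_line(BOLT[b]+[0,0,126],feed=80); robot.hold(0.15)
    f0=np.mean([robot.observe()["contact_force"][2] for _ in range(3)]); L=[]
    for z in np.arange(124.5,111,-1):
        robot.servo_line(BOLT[b]+[0,0,z],feed=25); o=robot.observe()
        f=o["contact_force"][2]-f0; L.append((round(float(o["tcp_pos"][2]),1),round(float(f),1)))
        if f>5: break
    robot.servo_line(BOLT[b]+[0,0,140],feed=80)
    print(b,round(f0,1),L,"t",robot.observe()["t"])
if __name__=="__main__":
    grip(0.0,10)
    tap("right")
    print(robot.observe()["tcp_pos"])
E
python3 tap.py
```

```text
right 0.4 [(124.6, 1.1), (123.5, -0.3), (122.4, -0.4), (121.4, -0.9), (120.4, -0.3), (119.4, -0.1), (118.4, -0.5), (117.4, -0.3), (116.4, -0.5), (115.4, -0.6), (114.4, -0.7), (113.4, -1.3), (112.4, 0.2), (111.4, -0.6)] t 9.55
[582.17870572 -36.94070736 140.68462203]
```

The fingers went to z=111 with no contact, below the head's top, so I need to look.

Run:
```python
from h import *
print(robot.observe()["grip_width"],robot.observe()["contact_force"])
ims=[]
for c,p in (("scene",(582,-37,125)),("top",(582,-37,125))):
    im=viewer.read_camera(c)[:,:,::-1]; cv2.imwrite(f"pics/{c}1.png",im)
    u,v=proj(c,p).astype(int); ims.append(cv2.resize(im[v-60:v+60,u-60:u+60],(400,400),interpolation=2)); print(u,v)
cv2.imwrite("pics/c1.png",np.hstack(ims))
```

```text
0.005378964818863319 [-0.07908951  0.11573029 -0.32042008]
314 232
347 236
```

View pics/c1.png

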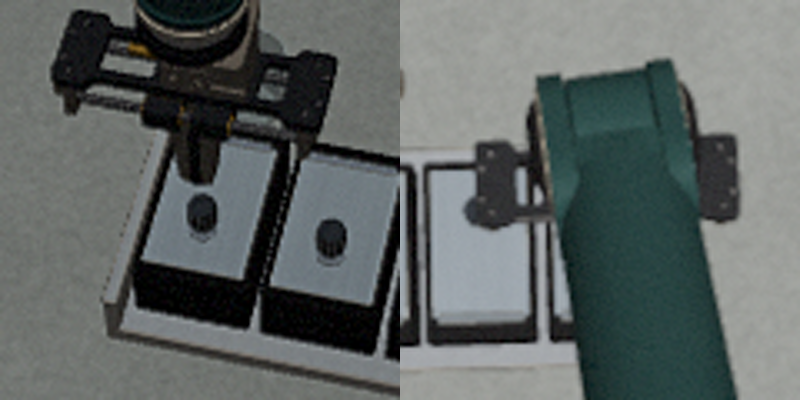

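Run:
```python
from h import *
for z in (120,130,140.7,150): print(z,proj("scene",(582,-37,z)))
print(proj("scene",(592,-37,120)),proj("scene",(572,-37,120)),viewer.camera_info("scene"))
for n in ("bolt_left","bolt_middle","bolt_right","bath"):
    for d in viewer.pinpoint(n,"scene")[:2]: print(n,d["confidence"],world("scene",d["at"]))
im=cv2.imread("pics/scene1.png")[205:255,290:340]
cv2.imwrite("pics/z1.png",cv2.resize(im,(600,600),interpolation=0))
```

```text
120 [314.45362298 233.12474475]
130 [314.35652122 230.94011378]
140.7 [314.25140553 228.57518233]
150 [314.15900402 226.49629915]
[313.36113276 236.34790686] [315.53863171 229.9236552 ] {'camera_matrix': array([[597.92358422,   0.        , 322.6427031 ],
       [  0.        , 597.92358422, 238.30664295],
       [  0.        ,   0.        ,   1.        ]]), 'R': array([[-0.26701354,  0.96360803, -0.01278004],
       [ 0.81314779,  0.21816448, -0.53962481],
       [-0.51719865, -0.15447919, -0.84180861]]), 't': array([ 171.97240294, -413.4707371 , 1901.62516047])}
bolt_right 0.77 [583.51383722 -38.31280019 121.10961841]
```

View pics/z1.png

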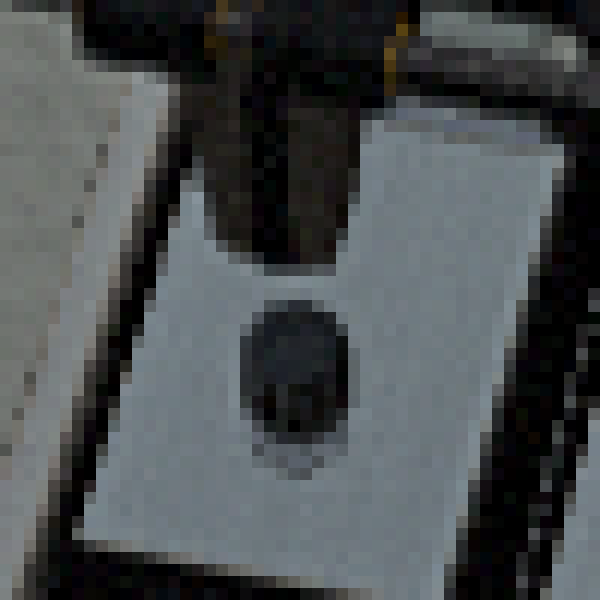

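Run:
```python
from h import *
i=viewer.camera_info("top");R=np.array(i["R"]);C=-R.T@i["t"];d=R.T@np.linalg.solve(i["camera_matrix"],[349.7,230,1])
for z in (210,240,270): print(z,C+d*(z-C[2])/d[2])
robot.servo_line(BOLT["right"]+[0,0,112],feed=80); o=robot.observe(); print(o["tcp_pos"],o["contact_force"],o["t"])
im=viewer.read_camera("scene")[:,:,::-1]; cv2.imwrite("pics/scene2.png",im)
cv2.imwrite("pics/z2.png",cv2.resize(im[205:255,290:340],(600,600),interpolation=0)); print(proj("scene",o["tcp_pos"]))
```

```text
210 [589.19010601 -41.58444415 210.        ]
240 [585.3907386  -40.94342467 240.        ]
270 [581.59137119 -40.30240519 270.        ]
[581.55761715 -36.74310075 111.27416277] [ 0.03718758  0.36904561 -0.48332609] 10.35
[314.6830074 234.8915426]
```

View pics/z2.png

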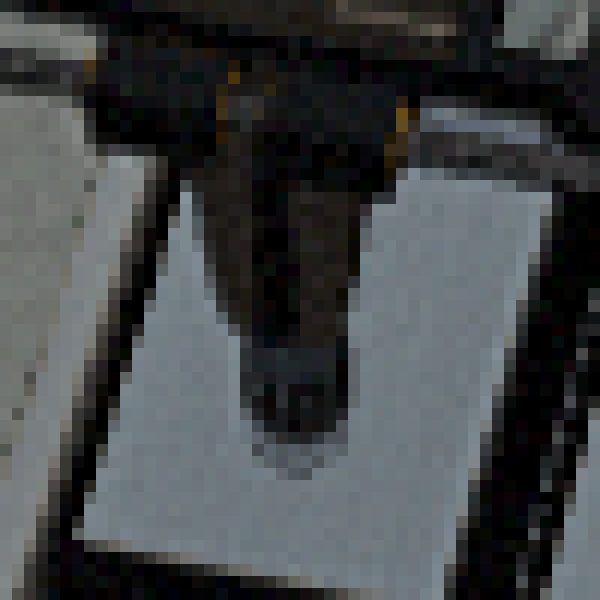

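The fingertip is centred over the head but still slightly above it, so I'll keep descending until contact.

Run:
```python
from h import *
b="right"; L=[]
for z in np.arange(111,92,-1.):
    robot.servo_line(BOLT[b]+[0,0,z],feed=30); o=robot.observe(); f=o["contact_force"][2]
    L.append((round(float(o["tcp_pos"][2]),1),round(float(f),1)))
    if f>5: break
im=viewer.read_camera("scene")[:,:,::-1]; cv2.imwrite("pics/scene3.png",im)
cv2.imwrite("pics/z3.png",cv2.resize(im[205:255,290:340],(600,600),interpolation=0))
print(L,o["t"],o["contact_force"],o["wrist_torque"])
```

```text
[(111.3, -0.2), (110.0, -0.6), (108.9, 0.2), (107.9, 0.5), (106.9, -0.2), (105.9, -0.1), (104.9, -0.3), (103.9, -0.7), (102.9, -0.4), (101.9, -0.3), (100.9, 0.1), (100.2, 2.5), (100.2, 8.9)] 13.65 [-2.44966052  0.18757914  8.94218902] [-0.0232648   0.67533848  0.00967537]
```

View pics/z3.png

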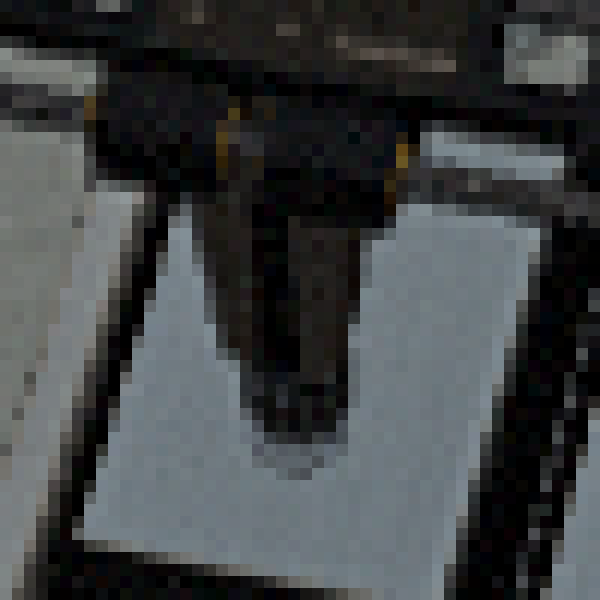

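The tip sits on the head's front edge at contact, TCP z=100.2. So the real tips end about 20 mm short of the nominal TCP, which fits all three pictures. The right bolt is rigid (9 N, no travel). Next I tap the other two with that offset.

Run:
```python
from h import *
robot.servo_line(BOLT["right"]+[0,0,115],feed=120)
for b in ("middle","left"):
    robot.servo_line(BOLT[b]+[0,0,115],feed=150)
    robot.servo_line(BOLT[b]+[0,0,104],feed=60); robot.hold(0.1); f0=robot.observe()["contact_force"][2]; L=[]
    for z in np.arange(102,91.5,-1.):
        robot.servo_line(BOLT[b]+[0,0,z],feed=30); o=robot.observe(); f=o["contact_force"][2]
        L.append((round(float(o["tcp_pos"][2]),1),round(float(f),1)))
        if f>4.5: break
    robot.servo_line(BOLT[b]+[0,0,115],feed=120)
    print(b,round(float(f0),1),L,o["t"],o["contact_force"])
```

```text
middle -0.3 [(102.0, 0.5), (101.0, 0.6), (100.2, 2.2), (100.2, 8.8)] 16.2333 [-2.76469343 -1.49866034  8.81424722]
left -0.3 [(101.9, 0.4), (101.0, 0.1), (100.1, 1.0), (99.0, 0.6), (98.0, 1.6), (97.1, 1.7), (96.0, 1.4), (95.0, 1.7), (94.2, 3.4), (94.0, 9.7)] 20.2667 [-2.05835933 -1.09635115  9.71896963]
```

Left is the loose one: it gave 6 mm at 1–2 N, then went solid. Now I grasp it, with the tool offset corrected by 20 mm.

```bash
sed -i 's/g=19; r/g=39; r/; s/tcpz=93\./tcpz=73./' h.py
python3 - <<'E'
from h import *
np.set_printoptions(precision=2,suppress=True)
b="left"
for th,ti in ((0,0),(.8,.3),(.8,.4)): print(th,ti,gpose(b,th,ti),kin.ik(gpose(b,th,ti),rot(ti,-1)))
grip(0.55,20)
for z in (95,86,80,76,73):
    robot.servo_line(BOLT[b]+[0,0,z],feed=60); o=robot.observe(); print(z,o["tcp_pos"],o["contact_force"])
    if abs(o["contact_force"][2])>4: print("STOP"); break
else:
    grip(0.0,20); o=robot.observe(); print("w",o["grip_width"]*92,o["contact_force"],o["t"])
im=viewer.read_camera("scene")[:,:,::-1]; u,v=proj("scene",(575,163,105)).astype(int)
cv2.imwrite("pics/g1.png",cv2.resize(im[v-40:v+40,u-40:u+40],(560,560),interpolation=2))
E
```

```text
0 0 [574.89 163.04  73.  ] [-0.07  0.56 -0.34  1.81  0.25  0.82 -2.07]
0.8 0.3 [539.86 161.81 126.92] [-0.17  0.29 -0.29  2.1   0.41  0.51 -2.3 ]
0.8 0.4 [543.52 161.94 128.26] [-0.27  0.26 -0.19  2.18  0.57  0.39 -2.48]
95 [574.58 163.02  94.42] [ 0.38 -0.61  0.19]
86 [574.55 162.92  85.51] [ 0.31 -1.   -0.32]
80 [574.59 162.92  79.58] [-0.24  0.31  0.23]
76 [574.72 163.    75.76] [ 0.27 -0.29 -1.09]
73 [574.78 162.98  72.82] [-0.22 -0.17  0.75]
w 21.28414213281242 [ 1.15  4.04 -0.44] 23.5333
```

View pics/g1.png

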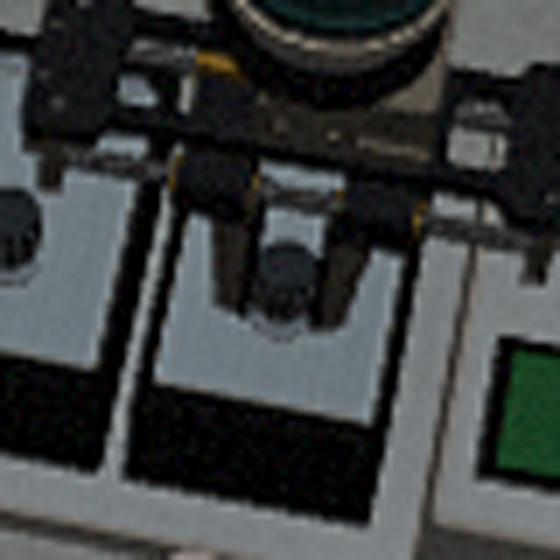

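The head (crop ≈285,280) is between both pads and the width reads 21.3 mm against 22. Now the lift along the hinge arc, watching force.

Run:
```python
from h import *
np.set_printoptions(precision=2,suppress=True)
b="left"
for k,th in enumerate(np.linspace(0,np.pi/4,13)[1:]):
    ti=0.3*th/(np.pi/4)
    robot.servo_line(gpose(b,th,ti),feed=35,rotation=rot(ti,-1)); o=robot.observe()
    if k%2: print(round(th,2),o["contact_force"],o["grip_width"]*92,o["t"])
    if np.linalg.norm(o["contact_force"])>25: print("STOP",th); break
robot.hold(.3); o=robot.observe(); print(o["tcp_pos"],gpose(b,th,ti),o["contact_force"],o["t"])
ims=[]
for c in ("scene","top"):
    im=viewer.read_camera(c)[:,:,::-1]; u,v=proj(c,(550,110,120)).astype(int)
    ims.append(cv2.resize(im[v-65:v+65,u-65:u+65],(400,400),interpolation=2)); cv2.imwrite(f"pics/{c}_l.png",im)
cv2.imwrite("pics/l1.png",np.hstack(ims))
```

```text
0.13 [ 2.54  6.34 -3.19] 21.431022601011282 24.2
0.26 [ 1.97  6.86 -3.27] 21.40381132611831 24.8167
0.39 [ 0.13  6.16 -2.53] 21.42438781143223 25.4333
0.52 [ 1.62  5.93 -1.91] 21.711321092757323 26.0333
0.65 [ 2.95  6.18 -2.05] 21.41190310768351 26.6333
0.79 [ 1.77  5.62 -2.53] 21.332679110743907 27.2333
[542.19 163.02 127.09] [541.04 161.85 126.35] [ 2.36  5.42 -1.81] 27.5333
```

View pics/l1.png

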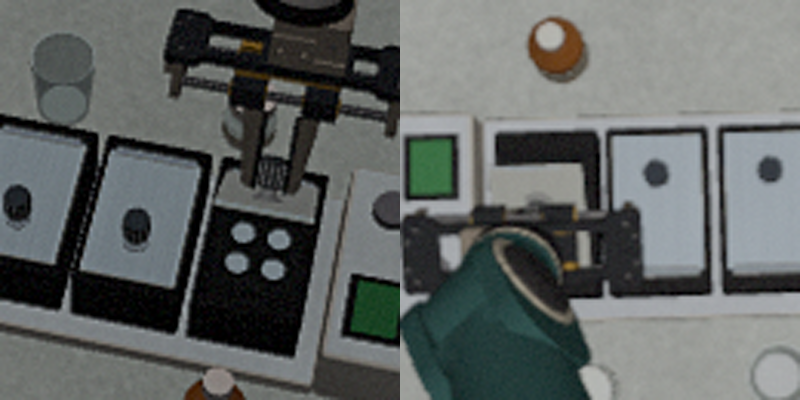

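Run:
```python
from h import *
np.set_printoptions(precision=0,suppress=True)
H=BOLT["left"]-85*ex+83*ez
for th in (.6,.7,.785,.87,.97):
    for c in ("scene","top"):
        u,v=proj(c,(550,110,120)).astype(int)
        out=[]
        for a in (122,):
          for n in (3,-3):
            for w in (40,-40):
                X=H+(a*np.cos(th)-n*np.sin(th))*ex+(a*np.sin(th)+n*np.cos(th))*ez+w*ey
                out.append((proj(c,X)-[u-65,v-65])*400/130+([400,0] if c=="top" else [0,0]))
        print(th,c,*out)
o=robot.observe();print(o["contact_force"],o["grip_width"]*92,o["t"])
```

```text
0.6 scene [310. 243.] [209. 223.] [309. 250.] [208. 230.]
0.6 top [489. 154.] [582. 151.] [489. 150.] [583. 148.]
0.7 scene [313. 228.] [212. 209.] [311. 235.] [210. 216.]
0.7 top [487. 161.] [582. 158.] [488. 157.] [582. 154.]
0.785 scene [315. 215.] [214. 196.] [314. 223.] [213. 203.]
0.785 top [486. 169.] [581. 166.] [487. 164.] [581. 161.]
0.87 scene [318. 202.] [216. 183.] [316. 210.] [215. 191.]
0.87 top [485. 177.] [580. 174.] [486. 172.] [581. 169.]
0.97 scene [321. 187.] [219. 168.] [319. 195.] [218. 175.]
0.97 top [484. 188.] [580. 185.] [485. 182.] [580. 179.]
[ 3.  5. -2.] 21.454057651147743 27.6333
```

Run:
```python
from h import *
robot.hold(0.7); o=robot.observe(); print(o["tcp_pos"],o["contact_force"],o["grip_width"]*92,o["t"])
for c in ("scene",):
    im=viewer.read_camera(c)[:,:,::-1]; print("changed px", int((cv2.absdiff(im,cv2.imread("pics/scene_l.png")).max(2)>45).sum()))
    for n in ["jar_mid","beaker_mid","bottle_mid"]:
        for d in viewer.pinpoint(n,c)[:1]: print(n,world(c,d["at"]).round())
robot.job_done()
```

```text
[542.19396158 163.00479102 127.04209892] [ 2.97226172  6.89149705 -1.32012215] 21.043113741312997 28.3333
changed px 0
jar_mid [388. 123.  35.]
beaker_mid [399. -47.  36.]
bottle_mid [700. 160.  56.]
the job is handed in; nothing more can be done
```

The left bolt was the loose one. Its cap is now held open at about 45° in a 20 N grip, and I handed the job in at about 28 s without letting go.

- **Finding the bolt:** I tapped all three. The right and middle bolts stayed rigid at about 9 N. The left one sank 6 mm at 1–2 N and then went solid.
- **Cap angle:** the cap's raised edge in both cameras matches my prediction for 0.785 rad (45°).
- **Steadiness:** between the last two pictures, 0.7 s apart, nothing in the scene view changed. The grip reads about 21 mm on the 22 mm head.
- **Rest of the bench:** both tight caps look shut. The jar, beaker and bottle are within about 3 mm of where they were first found, which is inside the measuring error. I did not re-measure the tube rack, tip box or dish, but the arm did not work near them after leaving its start pose.

**What disagreed:**
- **Finger length:** the real fingertips end about 20 mm short of the stated tool point. My first tap on the right bolt therefore stopped above the head without touching it. I measured the offset by contact and pictures, then corrected for it in the later taps and the grasp.
- **Sideways force:** a steady 5–7 N along the hinge direction remained while holding, because the grip was about 1 mm off centre.

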